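# Ease the wedge out from under a propped drawing board

### The arm

A 7-joint arm with a two-finger parallel gripper is mounted at the origin on the work surface. World frame = base frame: x ahead of the robot, y to its left, z up, the work surface at z = 0. Lengths are in m, angles in rad, forces in N, time in s.
With the tool pointing down it reaches from about 0.4 to 0.85 m from the base axis. Payload 4.5 kg.
Tool frame: the origin (TCP) lies midway between the tips of the shut fingers; the grasp point (between the pads) lies 19 mm behind it; z points along the fingers, y is the line along which they close (so a half turn about z gives the same grasp; the last joint's range is limited). The gripper opens to 88 mm and grips with 3 to 60 N. Pads are 18 mm wide; open, the fingers measure 123 mm over their backs; the gripper's body (75 mm by 187 mm) begins 45 mm behind the grasp point.
Start: joints at [1.296, 0.689, -0.195, 1.565, 0.157, 0.902, -0.215], TCP at [0.19, -0.595, 0.217] pointing down, gripper open.
Joint ranges: [-3.01, 3.01], [-0.46, 2.08], [-1.47, 1.51], [0.13, 2.56], [-1, 4.14], [0.04, 2.09], [-2.66, 2.66]. Speed limits (rad/s): [2.57, 2.57, 3.14, 3.14, 3.14, 3.14, 3.14].

### API

Orientations are given as a unit quaternion [x, y, z, w].
In Python, from plant import r, eyes, finish_job gives the robot as it stands. The module is installed in compiled form; this text tells all that it offers.
- The arm moves only by the tool move_arm, never from a script. Its argument "motion" is a list of rows, each a list of 7 numbers: the shift along the tool's x, y, z in mm, then the turn, a rotation vector about the tool's x, y, z in degrees, then the closure, from 0 (fully open) to 1 (shut). A call has 1 to 5 rows; each row is the pose to reach, as a shift and turn from the pose commanded when the call began, along the tool's axes at that moment; what a row does not reach only later rows make up. A row lasts 1/8 s, in which the tool goes at most 62.5 mm and 10.7 degrees, less where a joint would pass 70% of its speed; a pose out of reach is approached as far as the arm can. A call with a gripper value outside its range is refused whole. The fingers move at their own pace and stop on an object; "newtons" is the grip in N (left out, the last holds). Time passes only in rows, so rows that repeat a pose let the fingers close. It gives the time, the measured TCP pose, the force, the opening and the grip force at its end, in the units of the state.
- r.get_state(): the state, without advancing time (a new reading comes with each control period).
- eyes.snapshot(name): name is "scene" or "top" or "wrist"; returns a dict with "frame" (480x640x3 uint8, red, green, blue), "z_map" (480x640 float32, m along the optical axis (not along the pixel's ray), 0 where there is no reading), "intrinsics" (3x3 intrinsics, pixels), "world_to_cam" (4x4, takes a point from world to camera coordinates). Camera axes: x right, y down, z forward; pixel columns grow to the right and rows downward; lengths in m; the calibration is good to about 2 mm. A picture is of the moment at which its call begins.
- finish_job(): hands the job in; it is judged then, once.
The state is a dict: "clock": time; "q": joint angles; "qd": joint speeds; "joint_torque": joint torques, N m; "tool_pos": TCP position; "eef_rot": TCP orientation; "contact_force": force on the tool from outside, world axes, zero at the start; "moment": the same for the moment, N m; "opening": opening from 0.0 (shut) to 1.0 (fully open); "finger_force": force on a finger pad.
Only numpy, scipy, OpenCV 4.12 (cv2) and the standard library are available. Lean on these libraries where they do the work, as an engineer would, in place of code of your own. Each camera call takes 0.05 s, during which the arm holds its last target. There are 200 camera calls.

### The job

The heavy hinged panel of the drawing board is propped up by the red wedge: work that wedge straight back out from under it in short tugs, pausing once with panel and wedge at rest and the panel about half-way down, and let the panel sink gently without slamming. Finish with the panel flat down and the red wedge let go, upright on its base on the table, clear in front of the board. Leave the spare yellow wedge and the mug where they are.

Things in the scene. Friction and masses are not known exactly. Their poses are not given: they have to be found in the camera images.
- panel: Oak drawing panel 220 deep, 340 wide, 22 thick, 1.4 kg, hinged along its far lower edge to a fixed base; sinks by its weight. Origin: middle of its front lower edge. x: from front edge to hinge, away from the robot within 20 deg; y along the edge; z out of its top. Flat = z vertical, underside 10 up, on runners 22 wide at both ends. Start: front edge 34 up, tilt 0.11 rad; half-way: 22 up, 0.055.
- wedge: Red, 155 long, 40 wide, 150 g. Origin: underside, middle of thin end (5 high), 80 under the panel at start. x: thick to thin end; z up. Top rises evenly to 45 at x = -110, then a level block to x = -155, in front of the panel: grip it across y. Stays by friction; pull 5 to 20 N. Panel edge sinks 0.36 mm per mm pulled, is down with 14 left under. Upright = z up.
- spare: Yellow wooden wedge of the same shape, size and axes, lying loose on the table to one side; it holds nothing and must stay.
- mug: White mug with coloured scallops, 80 across, 95 high, handle along its y; origin in the centre of its underside. It stands on the other side of the board from the yellow wedge and must stay.
Not all that is in view belongs to the job. Leave any green or pink look-alike of the wedge alone.

How it is judged:
By the outcome, as a careful person would: the job done as asked, in the order asked, and still so for the second after the job is handed in, with the robot touching nothing.
It also fails if it takes over 38 s, if anything falls off the work surface, if the arm or the gripper's body presses on something with over 40 N, if the wrist force passes 120 N, or if a joint passes its speed limit or range.

## Working session

There is one attempt and no reset: what is moved stays moved. The work goes in short steps, Python scripts to look and compute and a tool call to move; the robot and the scene stay as the last step left them, time stands still between calls to the robot, and variables do not carry over. Pictures are saved under pics/ and viewed, at most 10 in all, crops included, and the job is handed in when it is done.

Besides the shell and the picture viewer there is one more tool, called after "Request:" as name([rows], argument=value, ...), one row to a line, values as JSON. move_arm: Moves the arm, as the interface text tells. Its arguments: {"type":"object","properties":{"motion":{"type":"array","items":{"type":"array","items":{"type":"number"}}},"newtons":{"type":"number"}},"required":["motion"]}

```bash
mkdir -p pics; python3 - <<'E'
from plant import r,eyes
import cv2
for n in("scene","top"):
    s=eyes.snapshot(n); cv2.imwrite(f"pics/{n}0.png",s["frame"][:,:,::-1])
print(r.get_state())
E
```

```text
{'clock': 0.1, 'q': array([ 1.29579918,  0.68988984, -0.19457258,  1.56623628,  0.15731675,
        0.90251126, -0.21510259]), 'qd': array([ 8.84476780e-04, -2.84026334e-03, -8.22193917e-04, -3.40369046e-03,
       -9.50799298e-04,  6.53436802e-06,  1.44238888e-05]), 'joint_torque': array([-2.80521956e-03, -5.28495491e+01, -1.27186351e+00, -1.53836131e+01,
       -5.26585313e-02,  1.91390500e-03,  4.33351147e-05]), 'tool_pos': array([ 0.18974041, -0.59486698,  0.21629902]), 'eef_rot': array([ 9.88094314e-01,  1.53847153e-01, -1.77363352e-04, -8.04968213e-04]), 'contact_force': array([0.52419993, 1.01912678, 0.64083224]), 'moment': array([ 0.04230984,  0.00660628, -0.01620048]), 'finger_force': 0.0, 'opening': 0.9969316302328993}
```

View pics/scene0.png

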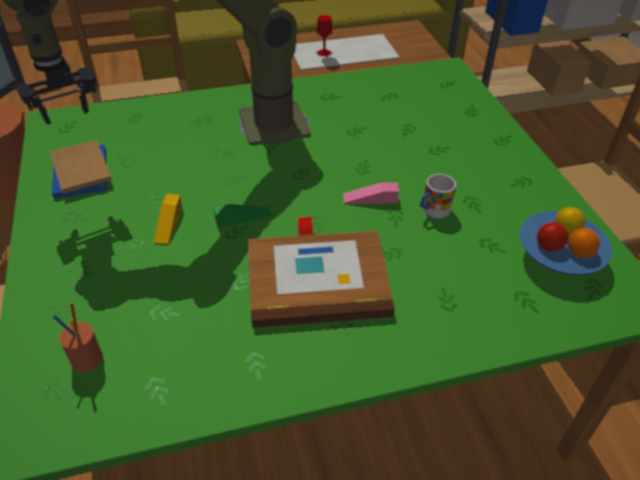

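View pics/top0.png

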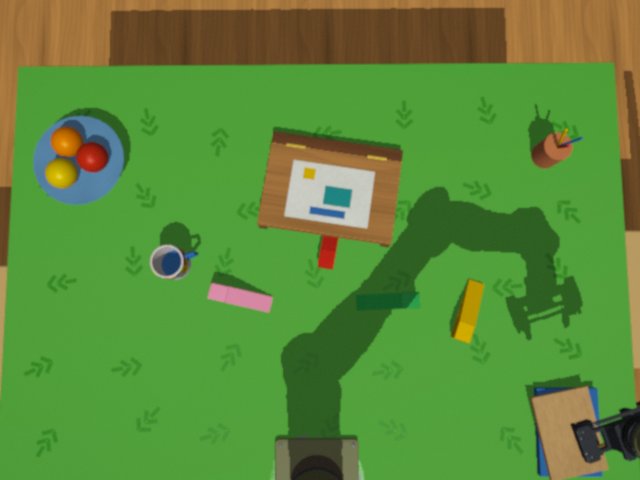

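In the scene view the red wedge is under the panel at (305,226) and in the top view at (328,252). Things that could be mistaken for it, by top-view pixel: green wedge (388,301), pink wedge (240,297), yellow spare (469,311) and red apple (92,157). I choose the red one at (328,252), because it is the only one under the panel.

```bash
cat > h.py <<'E'
import numpy as np,cv2
from plant import r,eyes
from scipy.spatial.transform import Rotation as R
def mask(f,lo,hi,lo2=None,hi2=None):
    h=cv2.cvtColor(f,cv2.COLOR_RGB2HSV); m=cv2.inRange(h,lo,hi)
    return m
def red(f): return mask(f,(0,180,70),(6,255,255))|mask(f,(174,180,70),(180,255,255))
def plane(s,px,z):
    px=np.atleast_2d(px).astype(float); K=s["intrinsics"];T=s["world_to_cam"]
    d=np.c_[px,np.ones(len(px))]@np.linalg.inv(K).T@T[:3,:3]; c=-T[:3,:3].T@T[:3,3]
    return c+d*((z-c[2])/d[:,2])[:,None]
def cloud(s,m):
    v,u=np.nonzero((m>0)&(s["z_map"]>0)); z=s["z_map"][v,u]
    p=np.c_[u,v,np.ones(len(u))]@np.linalg.inv(s["intrinsics"]).T*z[:,None]
    T=s["world_to_cam"]; return (p-T[:3,3])@T[:3,:3]
E
python3 - <<'E'
from h import *
s=eyes.snapshot("top"); f=s["frame"]
cv2.imwrite("pics/crop.png",cv2.resize(f[200:340,250:410,::-1],None,fx=4,fy=4))
m=red(f); m[:, :250]=0; m[:,:]=np.where((np.arange(480)[:,None]>225)&(np.arange(480)[:,None]<290),m,0); m[:,400:]=0
p=cloud(s,m); t=p[p[:,2]>.04]
for q in (p,t):
  rc=cv2.minAreaRect((q[:,:2]*1000).astype(np.float32)); print(len(q),q.mean(0),q[:,2].min(),q[:,2].max(),rc,cv2.boxPoints(rc).round().tolist())
# panel: brown in window, height
w=mask(f,(5,60,60),(20,255,255)); w[:130]=0;w[260:]=0;w[:,:250]=0;w[:,410:]=0
q=cloud(s,w);q=q[(q[:,2]>.03)]
rc=cv2.minAreaRect((q[:,:2]*1000).astype(np.float32));print(len(q),rc,cv2.boxPoints(rc).round().tolist())
A=np.c_[q[:,:2],np.ones(len(q))];print(np.linalg.lstsq(A,q[:,2],rcond=None)[0])
E
```

```text
424 [ 0.56390607 -0.0307078   0.04312321] 0.026908945033998315 0.05533821466948394 ((564.870849609375, -30.71182632446289), (35.10401153564453, 79.45207977294922), 79.44237518310547) [[523.0, -41.0], [601.0, -55.0], [607.0, -21.0], [529.0, -6.0]]
321 [ 0.55560244 -0.02931804  0.04548268] 0.04004734218535008 0.05533821466948394 ((559.2887573242188, -29.67143440246582), (35.10401153564453, 68.09564971923828), 79.44237518310547) [[523.0, -41.0], [590.0, -53.0], [596.0, -19.0], [529.0, -6.0]]
7124 ((698.7376708984375, -34.85551452636719), (336.9049377441406, 310.88970947265625), 81.00355529785156) [[519.0, -177.0], [826.0, -226.0], [879.0, 107.0], [572.0, 156.0]]
[-0.08875533  0.01359845  0.10792643]
```

View pics/crop.png

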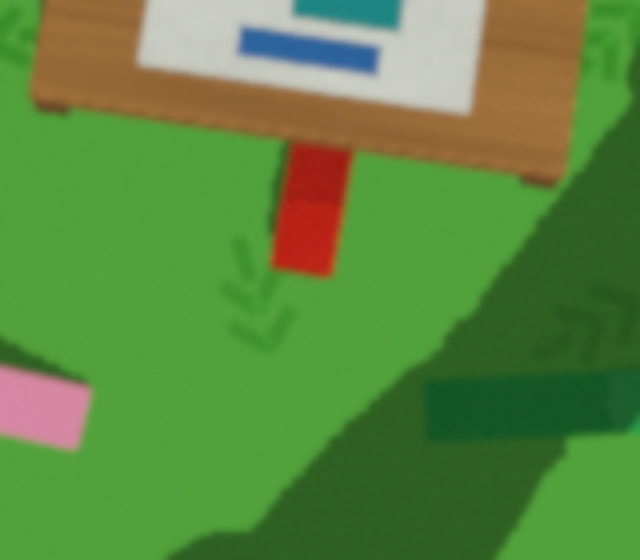

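The crop shows the red block at crop pixels (275–350, 147–275), with its thick end towards the robot and its thin end under the panel, so the choice is right. The wedge's thick end is near (0.526,-0.024) and its yaw is about -9.5°.

```bash
cat >> h.py <<'E'
def go(p,yaw):
    s=r.get_state(); Q=R.from_quat(s["eef_rot"])
    D=R.from_matrix(np.array([[np.cos(yaw),np.sin(yaw),0],[np.sin(yaw),-np.cos(yaw),0],[0,0,-1]]))
    print(round(s["clock"],2),"shift",(Q.inv().apply(np.array(p)-s["tool_pos"])*1000).round(1),"turn",np.degrees((Q.inv()*D).as_rotvec()).round(1))
E
python3 -c "
from h import *
go([.535,-.026,.16],np.radians(-9.5))"
```

```text
0.15 shift [ 501.8 -437.    57. ] turn [-0.1  0.  27.2]
```

Request:
move_arm([
  [502, -437, 57, 0, 0, 27.2, 0],
  [502, -437, 57, 0, 0, 27.2, 0],
  [502, -437, 57, 0, 0, 27.2, 0],
  [502, -437, 57, 0, 0, 27.2, 0],
  [502, -437, 57, 0, 0, 27.2, 0],
], newtons=45)

```text
clock: 0.78
tool_pos: [0.3525, -0.3276, 0.1902]
eef_rot: [0.997, -0.083, 0.0, 0.0]
contact_force: [1.7, 0.4, -0.7]
opening: 1.001
finger_force: 0.0
```

```bash
python3 -c "
from h import *
go([.535,-.026,.16],np.radians(-9.5))"
```

```text
0.78 shift [ 130.1 -327.6   30.2] turn [ 0. -0. -0.]
```

Request:
move_arm([
  [130, -327, 30, 0, 0, 0, 0],
  [130, -327, 30, 0, 0, 0, 0],
  [130, -327, 30, 0, 0, 0, 0],
  [130, -327, 30, 0, 0, 0, 0],
  [130, -327, 30, 0, 0, 0, 0],
])

```text
clock: 1.4
tool_pos: [0.5137, -0.0611, 0.1636]
eef_rot: [0.997, -0.083, 0.0, 0.0]
contact_force: [1.0, -0.4, -0.6]
opening: 1.0
finger_force: 0.0
```

```bash
python3 -c "
from h import *
go([.535,-.026,.16],np.radians(-9.5))"
```

```text
1.4 shift [ 15.2 -38.1   3.5] turn [ 0. -0. -0.]
```

Request:
move_arm([
  [15, -38, 3, 0, 0, 0, 0],
  [15, -38, 3, 0, 0, 0, 0],
  [15, -38, 3, 0, 0, 0, 0],
])

```text
clock: 1.78
tool_pos: [0.5332, -0.0288, 0.1606]
eef_rot: [0.997, -0.083, -0.001, 0.0]
contact_force: [0.5, -0.3, 0.2]
opening: 0.999
finger_force: 0.0
```

```bash
python3 - <<'E'
from h import *
s=eyes.snapshot("wrist"); f=s["frame"]; cv2.imwrite("pics/w1.png",f[:,:,::-1])
m=red(f); n,l,st,c=cv2.connectedComponentsWithStats(m); print(st[1:][st[1:,4]>200])
k=1+st[1:,4].argmax(); p=cloud(s,(l==k)); t=p[(p[:,2]>.041)&(p[:,2]<.05)]
for q in(p,t):
  rc=cv2.minAreaRect((q[:,:2]*1000).astype(np.float32)); print(len(q),q[:,2].max(),rc,cv2.boxPoints(rc).round(1).tolist())
go([.548,-.028,.008],np.radians(-9.5)); print(r.get_state()["tool_pos"])
E
```

```text
[[ 291  136   51  103 5129]]
5109 0.047799864099756235 ((565.5278930664062, -31.686975479125977), (38.859493255615234, 79.14128875732422), 79.73503112792969) [[523.0999755859375, -43.79999923706055], [601.0, -57.900001525878906], [607.9000244140625, -19.600000381469727], [530.0999755859375, -5.5]]
3530 0.047799864099756235 ((556.803466796875, -30.13144874572754), (38.58304214477539, 61.41943359375), 79.39971160888672) [[523.0999755859375, -43.400001525878906], [583.4000244140625, -54.70000076293945], [590.5, -16.799999237060547], [530.2000122070312, -5.5]]
1.82 shift [ 14.6  -4.2 152.7] turn [ 0.1  0.  -0.1]
[ 0.53304716 -0.02951093  0.16074121]
```

View pics/w1.png

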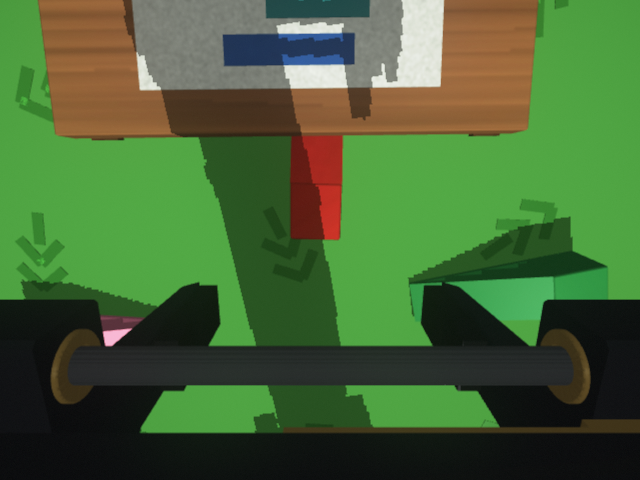

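The wrist view shows the red block at (291–342, 136–239), square to the tool. The green wedge at (410–607, 250–320) is further back towards the robot and clear of the fingers. Next I descend.

Request:
move_arm([
  [15, -2, 50, 0, 0, 0.5, 0],
  [15, -3, 100, 0, 0, 0.5, 0],
  [15, -3, 130, 0, 0, 0.5, 0],
  [15, -3, 150, 0, 0, 0.5, 0],
  [15, -3, 150, 0, 0, 0.5, 0],
])

```text
clock: 2.45
tool_pos: [0.5475, -0.0293, 0.0098]
eef_rot: [0.996, -0.088, -0.002, 0.001]
contact_force: [-0.0, -0.0, 0.5]
opening: 0.997
finger_force: 0.0
```

```bash
python3 -c "
from h import *
go([.548,-.028,.009],np.radians(-10))"
```

```text
2.45 shift [ 0.2 -1.3  0.8] turn [ 0.1  0.2 -0.2]
```

Request:
move_arm([
  [0, -1, 0, 0, 0, 0, 0.5],
  [0, -1, 0, 0, 0, 0, 0.7],
  [0, -1, 0, 0, 0, 0, 0.8],
  [0, -1, 0, 0, 0, 0, 0.8],
  [0, -1, 0, 0, 0, 0, 0.8],
], newtons=45)

```text
clock: 3.08
tool_pos: [0.5491, -0.027, 0.011]
eef_rot: [0.996, -0.087, -0.0, 0.0]
contact_force: [-1.6, -4.6, 2.4]
opening: 0.455
finger_force: 2.6
```

Request:
move_arm([
  [0, 1, 0, 0, 0, 0, 1],
  [0, 1, 0, 0, 0, 0, 1],
  [0, 1, 0, 0, 0, 0, 1],
], newtons=45)

```text
clock: 3.45
tool_pos: [0.549, -0.0272, 0.011]
eef_rot: [0.996, -0.087, -0.0, -0.0]
contact_force: [-0.5, 0.3, 5.8]
opening: 0.453
finger_force: 44.9
```

Gripped at 45 N. First tug.

Request:
move_arm([
  [-3, 0, 0, 0, 0, 0, 1],
  [-6, 0, 0, 0, 0, 0, 1],
  [-9, 0, 0, 0, 0, 0, 1],
  [-11, 0, 0, 0, 0, 0, 1],
  [-11, 0, 0, 0, 0, 0, 1],
])

```text
clock: 4.08
tool_pos: [0.5389, -0.0257, 0.011]
eef_rot: [0.996, -0.087, 0.001, 0.0]
contact_force: [4.7, -1.6, 0.7]
opening: 0.45
finger_force: 44.9
```

```bash
cat > m.py <<'E'
from h import *
s=eyes.snapshot("top"); f=s["frame"]
w=mask(f,(5,60,60),(20,255,255)); w[:155]=0;w[260:]=0;w[:,:250]=0;w[:,410:]=0
q=cloud(s,w);q=q[(q[:,2]>.025)&(q[:,0]>.595)]
A=np.c_[q[:,:2],np.ones(len(q))]
for _ in range(3):
    c=np.linalg.lstsq(A,q[:,2],rcond=None)[0]; e=abs(A@c-q[:,2]); k=e<.006; A,q=A[k],q[k]
print(len(q),"tilt",np.hypot(c[0],c[1]),"edge under z",c@[.605,-.037,1]-.022)
m=red(f); m[:225]=0;m[330:]=0;m[:,:280]=0;m[:,360:]=0
p=cloud(s,m);rc=cv2.minAreaRect((p[:,:2]*1000).astype(np.float32));print(cv2.boxPoints(rc).round().tolist())
st=r.get_state();print(st["clock"],st["tool_pos"],st["contact_force"],st["finger_force"])
E
python3 m.py
```

```text
5053 tilt 0.08536336559126705 edge under z 0.029332606001280785
[[0.0, 0.0], [0.0, 0.0], [0.0, 0.0], [0.0, 0.0]]
4.125 [ 0.53889468 -0.02570421  0.01096528] [ 4.5122993  -0.0587436   0.66658158] 44.88363862037659
```

Request:
move_arm([
  [-3, 0, 0, 0, 0, 0, 1],
  [-6, 0, 0, 0, 0, 0, 1],
  [-9, 0, 0, 0, 0, 0, 1],
  [-12, 0, 0, 0, 0, 0, 1],
  [-12, 0, 0, 0, 0, 0, 1],
])

```text
clock: 4.75
tool_pos: [0.5268, -0.0235, 0.011]
eef_rot: [0.996, -0.087, 0.0, 0.0]
contact_force: [4.6, -1.6, 1.3]
opening: 0.448
finger_force: 44.9
```

Request:
move_arm([
  [-3, 0, 0, 0, 0, 0, 1],
  [-6, 0, 0, 0, 0, 0, 1],
  [-9, 0, 0, 0, 0, 0, 1],
  [-11, 0, 0, 0, 0, 0, 1],
  [-11, 0, 0, 0, 0, 0, 1],
])

```text
clock: 5.38
tool_pos: [0.5162, -0.0216, 0.0109]
eef_rot: [0.996, -0.087, 0.001, 0.0]
contact_force: [4.0, -1.4, 1.7]
opening: 0.446
finger_force: 44.9
```

```bash
python3 m.py; python3 -c "
from h import *
s=eyes.snapshot('scene');cv2.imwrite('pics/s2.png',cv2.resize(s['frame'][180:340,220:420,::-1],None,fx=4,fy=3.5))"
```

```text
5370 tilt 0.046995527268210345 edge under z 0.020983685675240664
[[590.0, -53.0], [601.0, -54.0], [605.0, -23.0], [594.0, -22.0]]
5.425 [ 0.51621631 -0.02161656  0.01096323] [ 4.95217124 -0.16047426  1.85125631] 44.881423115730286
```

View pics/s2.png

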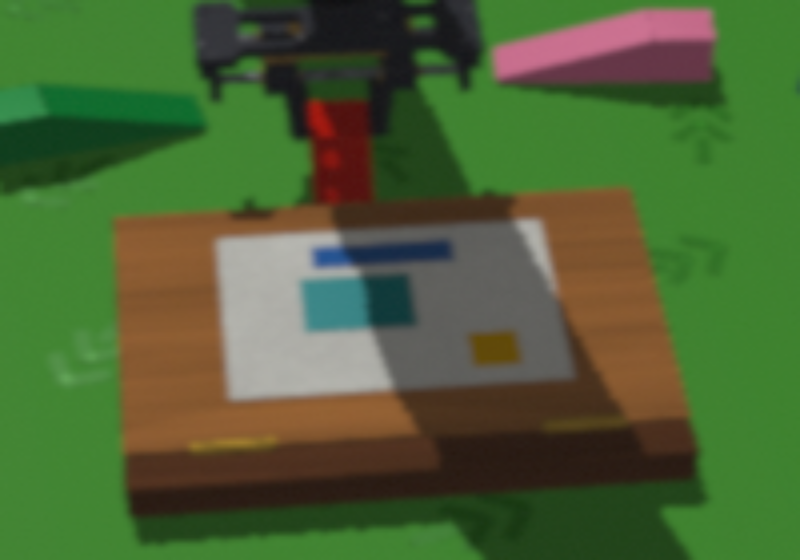

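The scene crop shows the wedge in the fingers at (340,150) and the panel about half-way down (33 mm pulled, edge near 21–22 mm). I pause here at rest.

Request:
move_arm([
  [0, 0, 0, 0, 0, 0, 1],
  [0, 0, 0, 0, 0, 0, 1],
  [0, 0, 0, 0, 0, 0, 1],
  [0, 0, 0, 0, 0, 0, 1],
  [0, 0, 0, 0, 0, 0, 1],
])

```text
clock: 6.1
tool_pos: [0.5162, -0.0216, 0.011]
eef_rot: [0.996, -0.087, 0.0, 0.0]
contact_force: [4.7, -0.2, 2.1]
opening: 0.449
finger_force: 44.9
```

Request:
move_arm([
  [0, 0, 0, 0, 0, 0, 1],
  [0, 0, 0, 0, 0, 0, 1],
  [0, 0, 0, 0, 0, 0, 1],
  [0, 0, 0, 0, 0, 0, 1],
  [0, 0, 0, 0, 0, 0, 1],
])

```text
clock: 6.72
tool_pos: [0.5162, -0.0216, 0.011]
eef_rot: [0.996, -0.087, 0.0, 0.0]
contact_force: [4.8, -1.3, 1.4]
opening: 0.45
finger_force: 44.9
```

Request:
move_arm([
  [-3, 0, 0, 0, 0, 0, 1],
  [-6, 0, 0, 0, 0, 0, 1],
  [-9, 0, 0, 0, 0, 0, 1],
  [-11, 0, 0, 0, 0, 0, 1],
  [-11, 0, 0, 0, 0, 0, 1],
])

```text
clock: 7.35
tool_pos: [0.5054, -0.0197, 0.011]
eef_rot: [0.996, -0.087, 0.001, 0.0]
contact_force: [4.6, -0.5, 1.6]
opening: 0.446
finger_force: 44.9
```

Request:
move_arm([
  [-3, 0, 0, 0, 0, 0, 1],
  [-6, 0, 0, 0, 0, 0, 1],
  [-9, 0, 0, 0, 0, 0, 1],
  [-11, 0, 0, 0, 0, 0, 1],
  [-11, 0, 0, 0, 0, 0, 1],
])

```text
clock: 7.98
tool_pos: [0.4946, -0.0178, 0.0109]
eef_rot: [0.996, -0.087, 0.001, 0.0]
contact_force: [4.9, -1.6, 1.5]
opening: 0.447
finger_force: 44.9
```

Request:
move_arm([
  [-3, 0, 0, 0, 0, 0, 1],
  [-6, 0, 0, 0, 0, 0, 1],
  [-9, 0, 0, 0, 0, 0, 1],
  [-12, 0, 0, 0, 0, 0, 1],
  [-12, 0, 0, 0, 0, 0, 1],
])

```text
clock: 8.6
tool_pos: [0.4811, -0.0154, 0.0109]
eef_rot: [0.996, -0.087, -0.001, -0.0]
contact_force: [2.5, -0.7, 6.6]
opening: 0.452
finger_force: 44.9
```

```bash
python3 m.py; python3 -c "
from h import *
go([.436,-.008,.011],np.radians(-10))"
```

```text
5369 tilt 0.0015542713581162056 edge under z 0.010824584151705514
[[543.0, -46.0], [600.0, -57.0], [606.0, -23.0], [549.0, -13.0]]
8.65 [ 0.48111955 -0.01543829  0.01093656] [2.11907308 0.2574449  5.47298476] 44.88243877887726
8.65 shift [-45.7   0.5   0. ] turn [0.  0.1 0. ]
```

The panel is flat. I pull the wedge clear in short tugs.

Request:
move_arm([
  [-5, 0, 0, 0, 0, 0, 1],
  [-10, 0, 0, 0, 0, 0, 1],
  [-15, 0, 0, 0, 0, 0, 1],
  [-20, 0, 0, 0, 0, 0, 1],
  [-20, 0, 0, 0, 0, 0, 1],
])

```text
clock: 9.28
tool_pos: [0.4612, -0.012, 0.0109]
eef_rot: [0.996, -0.087, -0.001, 0.0]
contact_force: [2.2, 0.4, 6.5]
opening: 0.448
finger_force: 44.9
```

Request:
move_arm([
  [-8, 0, 0, 0, 0, 0, 1],
  [-16, 0, 0, 0, 0, 0, 1],
  [-24, 0, 0, 0, 0, 0, 1],
  [-30, 0, 0, 0, 0, 0, 1],
  [-30, 0, 0, 0, 0, 0, 1],
])

```text
clock: 9.9
tool_pos: [0.435, -0.006, 0.0154]
eef_rot: [0.996, -0.087, -0.009, -0.001]
contact_force: [0.7, -0.3, -1.8]
opening: 0.452
finger_force: 44.9
```

Request:
move_arm([
  [0, 0, 0, 0, 0, 0, 1],
  [0, 0, 0, 0, 0, 0, 0.5],
  [0, 0, 0, 0, 0, 0, 0.4],
  [0, 0, 0, 0, 0, 0, 0.3],
  [0, 0, 0, 0, 0, 0, 0.3],
])

```text
clock: 10.52
tool_pos: [0.4381, -0.0068, 0.0157]
eef_rot: [0.996, -0.087, -0.006, -0.0]
contact_force: [-0.0, -0.4, 0.7]
opening: 0.698
finger_force: 0.0
```

Request:
move_arm([
  [3, 0, -20, 0, 0, 0, 0.2],
  [3, 0, -50, 0, 0, 0, 0.2],
  [3, 0, -90, 0, 0, 0, 0.2],
  [3, 0, -120, 0, 0, 0, 0.2],
  [3, 0, -120, 0, 0, 0, 0.2],
])

```text
clock: 11.15
tool_pos: [0.4437, -0.0074, 0.1372]
eef_rot: [0.996, -0.087, -0.004, -0.0]
contact_force: [0.9, 1.1, -0.3]
opening: 0.8
finger_force: 0.0
```

```bash
python3 - <<'E'
from h import *
print(r.get_state()["tool_pos"])
for n in("scene","wrist"):
    s=eyes.snapshot(n); cv2.imwrite(f"pics/{n}3.png",s["frame"][:,:,::-1])
m=red(s["frame"]); n,l,st,c=cv2.connectedComponentsWithStats(m); k=1+st[1:,4].argmax(); p=cloud(s,l==k)
rc=cv2.minAreaRect((p[:,:2]*1000).astype(np.float32));print(rc,cv2.boxPoints(rc).round().tolist(),p[:,2].min(),p[:,2].max())
E
python3 m.py
```

```text
[ 0.44368481 -0.00739793  0.13715264]
((480.2777404785156, -15.182113647460938), (40.7700080871582, 171.09242248535156), 78.80728149414062) [[392.0, -19.0], [560.0, -52.0], [568.0, -12.0], [400.0, 21.0]] -0.0006209411814649072 0.04744292822671686
5359 tilt 0.0021344633152026323 edge under z 0.011001635479469356
[[484.0, -34.0], [559.0, -47.0], [565.0, -14.0], [490.0, -1.0]]
11.3 [ 0.44196583 -0.00719406  0.13496654] [ 0.0268689   0.3622284  -0.44354755] 0.0
```

View pics/scene3.png

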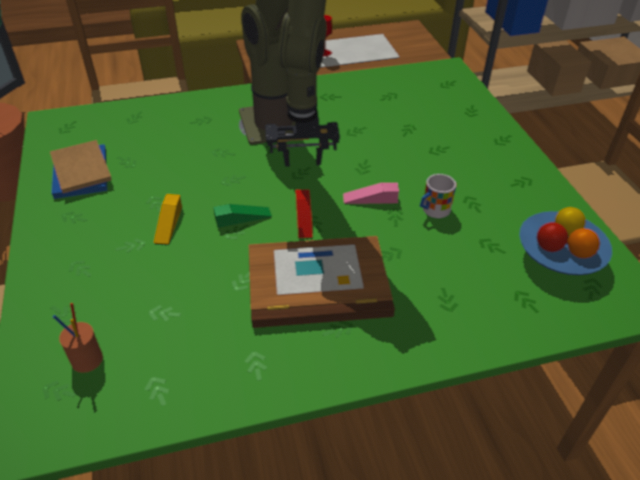

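View pics/wrist3.png

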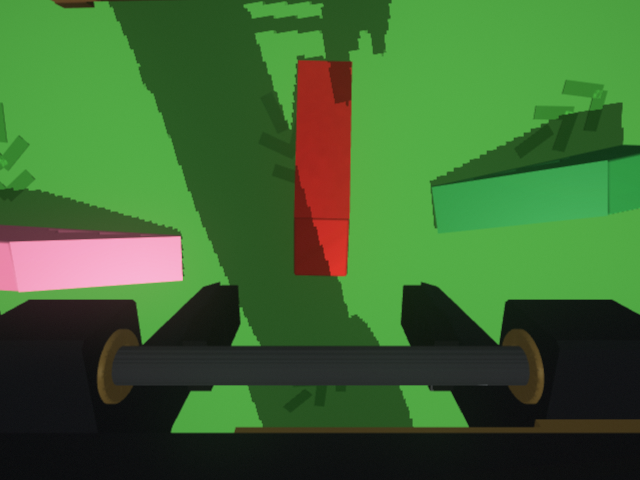

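The wedge stands upright at (304,213) in the scene view, about 40 mm clear of the board. The panel is flat and the other things have not moved. I let the arm settle, then hand in.

Request:
move_arm([
  [0, 0, -20, 0, 0, 0, 0.2],
  [0, 0, -20, 0, 0, 0, 0.2],
  [0, 0, -20, 0, 0, 0, 0.2],
  [0, 0, -20, 0, 0, 0, 0.2],
])

```text
clock: 11.8
tool_pos: [0.4423, -0.0074, 0.1549]
eef_rot: [0.996, -0.087, -0.007, 0.0]
contact_force: [-0.2, -0.2, -0.5]
opening: 0.8
finger_force: 0.0
```

```bash
python3 -c "
from plant import finish_job
print(finish_job())"
```

```text
the job is handed in; nothing more can be done
None
```

The job is handed in: the panel was lowered gently with a rest at half-way and lies flat, and the red wedge is released, upright, about 40 mm clear in front of the board, though it was a few mm off the table when let go; the spare and mug were left alone.

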